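Read a part under a hand loupe at the inspection slide

ROBOT

A 6-joint arm with a two-finger parallel gripper is mounted at the origin on the work surface. World frame = base frame: x ahead of the robot, y to its left, z up, the work surface at z = 0. Lengths are in m, angles in rad, forces in N, time in s.
With the tool pointing down it reaches from about 0.325 to 0.775 m from the base axis. Payload 5.5 kg.
Tool frame: the origin (TCP) lies at the very end of the fingers, on their centre line; the grasp point (between the pads) lies arm.hold_point_z behind it (arm.hold_point_z is the distance from the TCP to the grasp point, in m); z points along the fingers, y is the line along which they close (so a half turn about z gives the same grasp; the last joint's range is limited). The gripper opens to 85 mm and grips with 20 to 120 N. Pads are 22 mm wide; open, the fingers measure 114 mm over their backs; the gripper's body (76 mm by 85 mm) begins 54 mm behind the grasp point. The pads swing forward as they close: fully open they stand 13 mm farther back than shut.
Start: joints at [-1.195, 0.091, 1.231, -0, 1.82, -0.057], TCP at [0.252, -0.545, 0.231] pointing down, gripper open.
Joint ranges: [-2.87, 2.87], [-0.86, 2.18], [0.17, 2.46], [-1.51, 4.65], [0.06, 2.69], [-2.65, 2.65]. Speed limits (rad/s): [2.57, 2.57, 3.01, 3.14, 3.14, 3.14].

INTERFACE

Orientations are given as a 3x3 rotation matrix whose columns are the frame's x, y, z axes.
In Python, from station import arm gives the robot as it stands. The module is installed in compiled form; this text tells all that it offers.
- The arm moves only by the shell command python3 -m inch 'ROWS'. ROWS is JSON, a list of rows, each a list of 7 numbers: the shift along the tool's x, y, z in mm, then the turn, a rotation vector about the tool's x, y, z in degrees, then the finger opening in mm, from 0 to 85.4. In form: [[x, y, z, wx, wy, wz, jaw], ...]. A call has 1 to 20 rows; each row shifts and turns the commanded pose from where the row before left it, along the tool's axes as they then stand; what a row does not reach is not made up. A row lasts 1/8 s, in which the tool goes at most 62.5 mm and 10.7 degrees, less where a joint would pass 70% of its speed; a pose out of reach is approached as far as the arm can. A call is refused whole if a number of a shift passes 62.5 or a number of a turn 10.7, either way. A call with a gripper value outside its range is refused whole. The fingers move at their own pace and stop on an object; the grip force is fixed at half the most. Time passes only in rows, so rows that do not move let the fingers close. It gives the time, the measured TCP pose, the force, the opening and the grip force at its end, in the units of the state.
- arm.state(): the state, without advancing time (a new reading comes with each control period).
- arm.read_camera(name): name is "scene" or "top" or "wrist"; returns a dict with "frame" (420x560x3 uint8, blue, green, red), "range_z" (420x560 float32, m along the optical axis (not along the pixel's ray), 0 where there is no reading), "fov_y" (degrees; the focal length in pixels is half the picture's height over the tangent of half this angle, whatever the lens; pixels are square), "cx", "cy" (the principal point, pixels), "position" and "orientation" of the camera in the world. Camera axes: x right, y down, z forward; pixel columns grow to the right and rows downward; lengths in m; the calibration is good to about 2 mm. A picture is of the moment at which its call begins.
- arm.sign_off(): hands the job in; it is judged then, once.
The state is a dict: "time": time; "q": joint angles; "dq": joint speeds; "joint_efforts": joint torques, N m; "tcp_pos": TCP position; "tool_rot": TCP orientation; "force": force on the tool from outside, world axes, zero at the start; "wrist_torque": the same for the moment, N m; "grip_width": finger opening in m; "grasp_force": force on a finger pad.
Only numpy, scipy, OpenCV 4.12 (cv2) and the standard library are available. Lean on these libraries where they do the work, as an engineer would, in place of code of your own. Each camera call takes 0.05 s, during which the arm holds its last target. There are 200 camera calls.

TASK

Push the slide's carriage with the brass part fully home against its stop, then take the blue-handled loupe from its rest and hold it level and still, its lens centred over the brass part and the middle of its rim level with the tip of the orange pointer on the post. Keep the loupe off the slide, leave the pointer, mouse, white bin and black manifold where they are, and finish while still holding the loupe there: do not put it down.

Things in the scene. Friction and masses are not known exactly. Their poses are not given: they have to be found in the camera images.
- stage: Fixed inspection slide: white base 12 mm high (x -60..95, y -140..140 mm), two steel rods along its y. Origin at bench height under the rods; yaw varies. The carriage slides along +y to an aluminium stop block (y 72..86, 52 mm high); a 40 mm high block is at the other end (y -137..-125). A steel post, 10 mm thick, 182 mm high, stands at x 78, y 40.
- carriage (a joint): Travel of the carriage, m: 0 farthest from the stop, 0.100 fully home against the stop; starts between 0 and 0.05. Slides with about 2.5 N of friction and stays where it is left; growing = along +y of stage.
- tab (a point): Centre of the top of the carriage's upright aluminium push tab, 32 mm (stage x) by 12 mm (stage y), 85 mm above the bench, 38 mm above the black carriage. It stands 52 mm behind the part, at the trailing end: push its rear (-y) face toward +y, or pinch it across its 12 mm. The carriage (64 mm wide) ends 4 mm behind the tab's rear face.
- part (a point): Centre of the top face of the brass part, a disc 30 mm across with small holes, fixed on the carriage, 62 mm above the bench. With the carriage home it is at x 0, y 40 mm of stage.
- mark (a point): Tip of the orange pointer on the post, 4 mm thick, pointing to the part's axis (-x of stage); this point, at mid-thickness, marks the focal height, which varies (120 to 155 mm above the bench). It is 52 mm from the part's axis when the carriage is home. Its collar, 22 mm across and 14 mm high round the post, shifts at 8 N: do not touch it.
- rest: White loupe rest fixed to the bench: base 200 x 76 x 6 mm and two blocks 36 mm high, one under the rim (x 57..127 mm), one under the handle's tail (x -67..-49 mm); the gap between is free for fingers. Origin at bench height, about under the loupe's grip point; x runs along the handle toward the lens.
- loupe: Loose hand loupe, about 0.09 kg, flat on the rest. Round black rim 62 mm across, 14 mm thick, glass lens inside; straight blue handle 16 mm wide, 14 mm thick, from 40 to 155 mm from the lens centre toward -x. Origin at the lens centre, mid-thickness, 43 mm above the bench at the start; z normal to the lens (up), x from handle to lens.
- lens (a point): Centre of the lens, mid-thickness of the rim (same as the loupe's origin).
- grip (a point): Grip point on the loupe's handle, on its centre line, 90 mm from the lens centre; pinch across the 16 mm width.
- mouse: Bystander: black computer mouse 105 x 60 x 33 mm, origin under its centre. Leave alone.
- bin: Bystander: white open plastic bin 80 x 80 x 90 mm, origin under its centre. Leave alone.
- manifold: Bystander: black block with three holes, 60 x 100 x 22 mm, origin under its centre. Leave alone.
Things that resemble listed ones, but are neither listed nor needed, are in the scene too. Leave any brown, green or pink look-alike of the rest alone.

How it is judged:
On the way, in this order (a step that is already met when the one before it is completed fails the run):
1. the carriage is fully home against its stop (value of joint carriage above 0.095 m), for 0.2 s.
2. with the carriage home, the loupe is held in the gripper and lifted off its rest (value of joint carriage above 0.095 m and height (world z) of lens above 0.08 m and contact force between loupe and the fingers above 1 N and contact force between loupe and rest below 0.1 N), for 0.2 s.
At the end, for the whole second after the job is handed in: Carriage within 5 mm of its stop; the gripper alone holds the loupe: lens centre within 10 mm sideways of the part centre and 7 mm of the pointer height, right side up, level within 0.12 rad, still (20 mm/s, 0.15 rad/s); mouse, bin, manifold within 30 mm of their places (value of joint carriage above 0.095 m and horizontal distance between lens and part below 0.01 m and z of lens in the frame of mark between -0.007 and 0.007 m and angle between loupe's own z axis and vertical below 0.12 rad and linear speed of loupe below 0.02 m/s and angular speed of loupe below 0.15 rad/s and contact force between loupe and the fingers above 1 N and contact force between loupe and stage below 0.1 N and contact force between loupe and rest below 0.1 N and distance of each of mouse, bin, manifold from where it was at the start of the episode below 0.03 m); the arm keeps its last pose, push and grip.
It fails at once if the loupe knocks against the slide, its part or its post (over 2 N) (contact force between loupe and stage above 2 N).
It fails at once if the orange pointer is shifted by more than 4 mm (distance of mark from where it was at the start of the episode above 0.004 m).
It fails at once if a bystander is moved by more than 30 mm (not (distance of each of mouse, bin, manifold from where it was at the start of the episode below 0.03 m)).
It also fails if it takes over 53 s, if anything falls off the work surface, if the arm or the gripper's body presses on something with over 40 N, if the wrist force passes 120 N, or if a joint passes its speed limit or range.

## Working session

There is one attempt and no reset: what is moved stays moved. The work goes in short steps, Python scripts to look and compute and a shell command to move; the robot and the scene stay as the last step left them, time stands still between calls to the robot, and variables do not carry over. Pictures are saved under pics/ and viewed, at most 10 in all, crops included, and the job is handed in when it is done.

```bash
mkdir -p pics
cat > h.py <<'E'
import numpy as np,cv2
from station import arm
def K(c):
    f=c["frame"].shape[0]/2/np.tan(np.radians(c["fov_y"])/2); return f,c["cx"],c["cy"]
def cloud(c):
    f,cx,cy=K(c); z=c["range_z"]; v,u=np.mgrid[:z.shape[0],:z.shape[1]]
    P=np.stack([(u-cx)/f*z,(v-cy)/f*z,z],-1)@np.array(c["orientation"]).T+np.array(c["position"])
    P[z==0]=np.nan; return P
E
python3 - <<'E'
from h import *
s=arm.state(); print(s["tcp_pos"],s["tool_rot"],s["grip_width"],arm.hold_point_z)
for n in ["scene","top"]:
    c=arm.read_camera(n); cv2.imwrite(f"pics/{n}0.png",c["frame"]); np.save(f"{n}0.npy",c,allow_pickle=True); print(n,c["position"],c["fov_y"],c["orientation"])
E
```

```text
[ 0.251512   -0.5444087   0.23011805] [[ 9.07817726e-01  4.19364206e-01 -7.99267123e-04]
 [ 4.19364963e-01 -9.07815770e-01  1.88555915e-03]
 [ 6.51487175e-05 -2.04692865e-03 -9.99997903e-01]] 0.08549503468033581 0.0187
scene [ 0.84344132 -0.69586081  1.07966722] 48.56933942476807 [[ 0.82779503  0.48139873 -0.28811569]
 [ 0.56101744 -0.70675825  0.43098981]
 [ 0.00384981 -0.51840915 -0.85512404]]
top [ 0.37340199 -0.18831867  1.36456394] 46.98409212263485 [[ 0.00877905 -0.99629028  0.08560723]
 [-0.9999585  -0.00895528 -0.00167481]
 [ 0.00243524 -0.08558897 -0.99632756]]
```

View pics/top0.png

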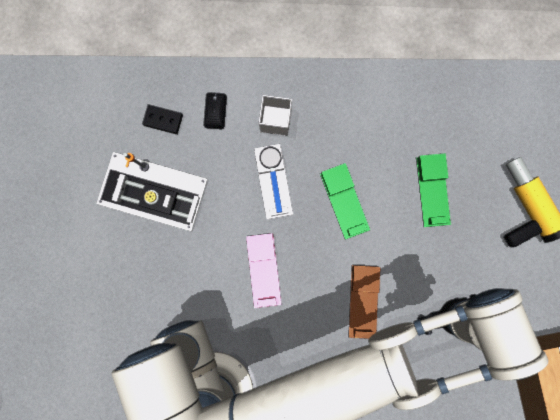

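View pics/scene0.png

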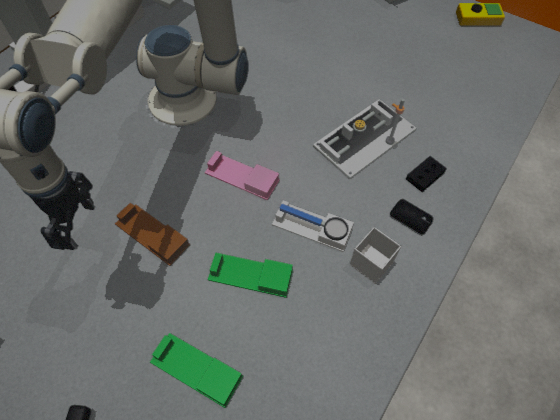

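Both views show one loupe, blue handle, on the white rest (top ~(272,180)). The pink, green and brown rests are empty decoys. The stage is at top ~(152,190), with the orange pointer at (128,158) and brass part at (151,197). I'll confirm with a crop and heights.

Run:
```python
from h import *
c=np.load("top0.npy",allow_pickle=True).item(); s=np.load("scene0.npy",allow_pickle=True).item()
a=cv2.resize(c["frame"][140:240,90:300],(800,381),interpolation=3)
b=cv2.resize(s["frame"][85:185,310:430],None,fx=2.1,fy=2.1,interpolation=3)
d=cv2.resize(s["frame"][190:260,260:370],None,fx=3,fy=3,interpolation=3)
o=np.zeros((600,800,3),np.uint8); o[:381]=a; o[385:595,:252]=b; o[385:595,300:630]=d
cv2.imwrite("pics/crop1.png",o)
for nm,cc in [("top",c),("scene",s)]:
    P=cloud(cc); f=cc["frame"].astype(int); B,G,R=f[...,0],f[...,1],f[...,2]; hsv=cv2.cvtColor(cc["frame"],cv2.COLOR_BGR2HSV)
    H,S,V=[hsv[...,i].astype(int) for i in range(3)]
    blue=(H>100)&(H<125)&(S>150)&(V>60)&(P[...,2]>.03)&(P[...,2]<.07)
    q=P[blue]; print(nm,"blue",len(q),np.nanmean(q,0),np.nanmedian(q[:,2])); 
    d=np.linalg.svd(q[:,:2]-q[:,:2].mean(0))[2][0]; t=(q[:,:2]-q[:,:2].mean(0))@d; print(d,t.min(),t.max())
    rg=(P[...,0]>.3)&(P[...,0]<.7)&(P[...,1]>0)&(P[...,1]<.4)
    org=rg&(H>5)&(H<16)&(S>150); ye=rg&(H>16)&(H<32)&(S>100)
    for n,m in [("orange",org),("yellow",ye)]:
        v,u=np.nonzero(m); print(n,len(v),np.c_[u,v].mean(0) if len(v) else 0, np.nanmedian(P[m],0), P[m][:,2].min() if len(v) else 0,P[m][:,2].max() if len(v) else 0)
    # stage base: white z~12mm
    m=rg&(S<40)&(V>150)&(abs(P[...,2]-.012)<.005); q=P[m][:,:2].astype(np.float32)
    r=cv2.minAreaRect(q); print("base",len(q),r,cv2.boxPoints(r).round(3).tolist())
```

```text
top blue 163 [ 0.54677635 -0.16553931  0.05004499] 0.0499777480516983
[-0.98554117 -0.1694361 ] -0.056260845842169796 0.054364058844303044
orange 25 [130.96 157.12] [0.61860127 0.2009903  0.15233984] 0.13845457293514007 0.1689855527334636
yellow 106 [145.79245283 189.61320755] [0.53257626 0.17721741 0.06366589] 0.05118390585202692 0.1579759504011915
base 2213 ((0.4977496266365051, 0.2020370066165924), (0.3889900743961334, 0.39313045144081116), 1.5092918872833252) [[0.2980000078678131, 0.3930000066757202], [0.30799999833106995, 0.0], [0.6970000267028809, 0.010999999940395355], [0.6869999766349792, 0.40400001406669617]]
scene blue 94 [ 0.55809243 -0.16486557  0.04892092] 0.04872941345156112
[0.98543222 0.17006861] -0.06265697829179874 0.04513038059439128
orange 14 [397.57142857 107.28571429] [0.61373496 0.20464249 0.15131861] 0.14506702578664366 0.15363223467816878
yellow 79 [359.82278481 123.49367089] [0.52988382 0.17365396 0.06150307] 0.046632540508302345 0.14796060638970843
base 1154 ((0.5498536229133606, 0.1852393001317978), (0.2774074375629425, 0.15503720939159393), 74.3208999633789) [[0.43799999356269836, 0.0729999989271164], [0.5870000123977661, 0.03099999949336052], [0.6620000004768372, 0.2980000078678131], [0.5130000114440918, 0.3400000035762787]]
```

View pics/crop1.png

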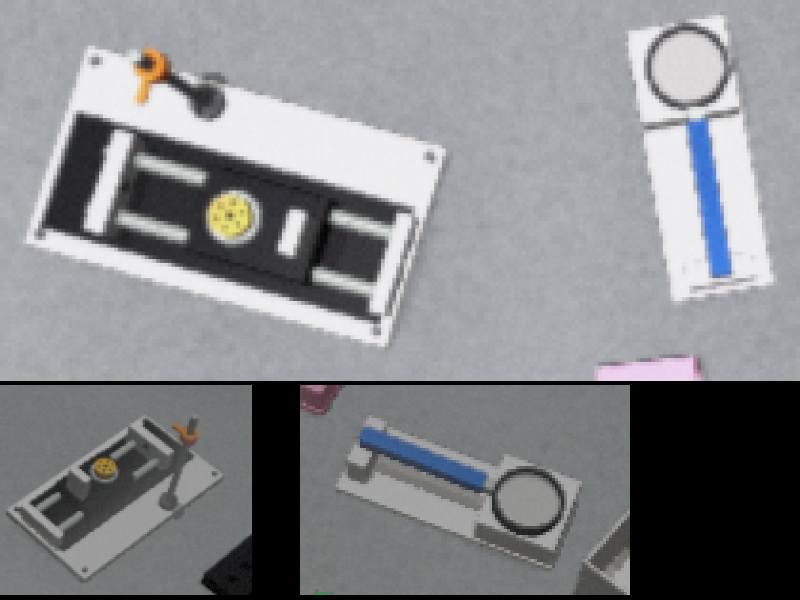

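The crops confirm it: one blue-handled loupe on the white rest, and the stage with its stop on the left end. The part is at top px (150,196), the tab at (167,201) and the pointer tip at about (127,166). Now refining with rays.

```bash
cat >> h.py <<'E'
def ray(c,u,v,z):
    f,cx,cy=K(c); d=np.array(c["orientation"])@[(u-cx)/f,(v-cy)/f,1]; p=np.array(c["position"]); return (p+d*(z-p[2])/d[2])[:2]
def proj(c,p):
    f,cx,cy=K(c); q=np.array(c["orientation"]).T@(np.array(p)-c["position"]); return f*q[:2]/q[2]+[cx,cy]
E
python3 - <<'E'
from h import *
for nm in ["top","scene"]:
    c=np.load(nm+"0.npy",allow_pickle=True).item(); P=cloud(c)
    H,S,V=[x.astype(int) for x in cv2.split(cv2.cvtColor(c["frame"],cv2.COLOR_BGR2HSV))]
    rg=(P[...,0]>.4)&(P[...,0]<.7)&(P[...,1]>0)&(P[...,1]<.4)
    m=rg&(H>16)&(H<32)&(S>100)&(abs(P[...,2]-.062)<.012); v,u=np.nonzero(m); print(nm,"part",ray(c,u.mean(),v.mean(),.062))
    m=(rg&(S<40)&(V>(150 if nm=="top" else 110))&(P[...,2]>.007)&(P[...,2]<.017)).astype(np.uint8)
    n,l,st,_=cv2.connectedComponentsWithStats(m,connectivity=8); k=1+st[1:,4].argmax(); v,u=np.nonzero(l==k)
    q=np.array([ray(c,a,b,.012) for a,b in zip(u,v)],np.float32); r=cv2.minAreaRect(q); print("base",r,cv2.boxPoints(r).round(4).tolist())
    m=rg&(S<45)&(P[...,2]>.078)&(P[...,2]<.092); v,u=np.nonzero(m); print("tab",len(u),ray(c,u.mean(),v.mean(),.085) if len(u) else 0)
    m=(P[...,0]>.55)&(P[...,0]<.72)&(abs(P[...,1]+.15)<.06)&(V<70)&(P[...,2]>.035); v,u=np.nonzero(m)
    q=np.array([ray(c,a,b,.05) for a,b in zip(u,v)],np.float32); print("rim",len(u),cv2.minEnclosingCircle(q))
    m=rg&(H>5)&(H<16)&(S>150); v,u=np.nonzero(m); print("org",np.c_[u,v,P[m].round(3)[:,:]].tolist())
E
```

```text
top part [0.52945628 0.17506726]
base ((0.550567626953125, 0.1855425387620926), (0.2809055745601654, 0.15554876625537872), 74.31292724609375) [[0.4377000033855438, 0.0714000016450882], [0.5874999761581421, 0.02930000051856041], [0.6633999943733215, 0.299699991941452], [0.513700008392334, 0.3418000042438507]]
tab 67 [0.52676901 0.13332894]Traceback (most recent call last):
  File "<stdin>", line 12, in <module>
cv2.error: OpenCV(4.12.0) /io/opencv/modules/imgproc/src/shapedescr.cpp:201: error: (-215:Assertion failed) count >= 0 && (depth == CV_32F || depth == CV_32S) in function 'minEnclosingCircle'
```

```bash
python3 -m inch '[[0,0,0,0,0,-9.9,0],[0,0,0,0,0,-9.9,0],[0,0,0,0,0,-9.9,0],[0,0,0,0,0,-9.9,0],[0,0,0,0,0,-9.9,0],[48,5.2,0,0,0,0,0],[48,5.2,0,0,0,0,0],[48,5.2,0,0,0,0,0],[48,5.2,0,0,0,0,0],[48,5.2,0,0,0,0,0],[48,5.2,0,0,0,0,0],[48,5.2,0,0,0,0,0],[48,5.2,0,0,0,0,0],[48,5.2,0,0,0,0,0],[48,5.2,0,0,0,0,0],[48,5.2,0,0,0,0,0],[48,5.2,0,0,0,0,0],[48,5.2,0,0,0,0,0],[48,5.2,0,0,0,0,0],[0,0,0,0,0,0,0]]'
python3 - <<'E'
from h import *
s=arm.state(); print(s["tcp_pos"],s["tool_rot"],s["q"])
c=arm.read_camera("wrist"); cv2.imwrite("pics/w1.png",c["frame"]); np.save("w1.npy",c,allow_pickle=True); print(c["position"],c["orientation"],c["fov_y"])
E
```

```text
time: 2.6
tcp_pos: [0.5037, 0.0852, 0.2301]
tool_rot: [[0.266, 0.964, -0.002], [0.964, -0.266, 0.0], [-0.0, -0.002, -1.0]]
force: [1.4, -0.3, -0.3]
grip_width: 0.0
grasp_force: 0.0
[0.50373971 0.08522249 0.23005699] [[ 2.66461004e-01  9.63843290e-01 -2.15555443e-03]
 [ 9.63845691e-01 -2.66460645e-01  4.57493848e-04]
 [-1.33418049e-04 -2.19952612e-03 -9.99997572e-01]] [ 1.00545144e-01 -1.47044693e-01  1.46662065e+00  6.93687301e-04
  1.82411539e+00  3.70437852e-01]
[0.52067595 0.15315846 0.37240409] [[ 0.96373485 -0.25581656 -0.07598039]
 [-0.2668493  -0.92654223 -0.26516213]
 [-0.00256617  0.2758213  -0.96120551]] 62.4608986635443
```

View pics/w1.png

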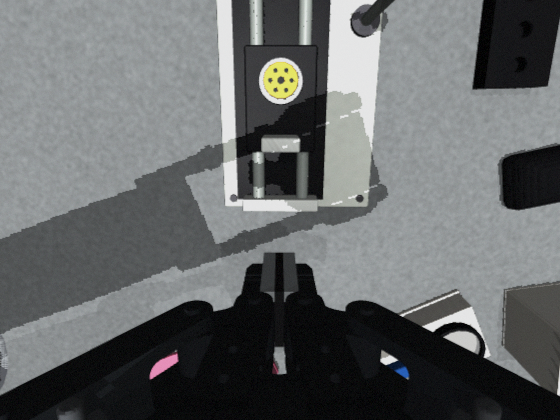

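Wrist view: the part is at (280,80), the tab at (281,144) and the closed fingertips at (280,260). They line up with the slide axis. Checking tab position and finger extents in stage coordinates.

Run:
```python
from h import *
c=np.load("w1.npy",allow_pickle=True).item(); P=cloud(c)
R=np.array([[.9627,.2704],[-.2704,.9627]])
st=(P[...,:2]-[.5337,.1902])@R
# columns: stage x,y
H,S,V=[x.astype(int) for x in cv2.split(cv2.cvtColor(c["frame"],cv2.COLOR_BGR2HSV))]
m=(H>16)&(H<35)&(S>90)&(abs(P[...,2]-.062)<.01); v,u=np.nonzero(m); w=ray(c,u.mean(),v.mean(),.062); print("part",w,(w-[.5337,.1902])@R,np.median(P[m][:,2]))
m=(abs(st[...,0])<.03)&(P[...,2]>.077)&(P[...,2]<.092); q=st[m]; print("tab",len(q),np.percentile(q,[2,50,98],axis=0),np.median(P[m][:,2]))
m=(abs(st[...,0])<.03)&(P[...,2]>.22)&(P[...,2]<.27)&(st[...,1]<-.07)&(st[...,1]>-.2); q=st[m]; print("fing",len(q),np.percentile(q,[1,50,99],axis=0),P[m][:,2].min())
```

```text
part [0.52766269 0.1765716 ] [-0.002127   -0.01475255] 0.06187271105735581
tab 603 [[-0.01776083 -0.0726612 ]
 [-0.0022113  -0.06677197]
 [ 0.01272816 -0.0609444 ]] 0.08458075911674334
fing 2945 [[-0.0159163  -0.11901352]
 [-0.00279226 -0.09933403]
 [ 0.01044301 -0.09747041]] 0.23345139640275164
```

```bash
python3 -m inch '[[0,0,42,0,0,0,0],[0,0,42,0,0,0,0],[0,0,42,0,0,0,0],[0,0,40,0,0,0,0],[10,0,0,0,0,0,0],[10,0,0,0,0,0,0],[8,0,0,0,0,0,0],[8,0,0,0,0,0,0],[8,0,0,0,0,0,0],[8,0,0,0,0,0,0],[8,0,0,0,0,0,0],[8,0,0,0,0,0,0],[4,0,0,0,0,0,0],[3,0,0,0,0,0,0],[2,0,0,0,0,0,0],[0,0,0,0,0,0,0]]'
```

```text
time: 4.65
tcp_pos: [0.5244, 0.157, 0.0651]
tool_rot: [[0.27, 0.963, -0.0], [0.963, -0.27, 0.001], [0.0, -0.0, -1.0]]
force: [-0.0, -1.0, 0.5]
grip_width: -0.0001
grasp_force: 0.4
```

```bash
python3 -m inch '[[2,0,0,0,0,0,0],[2,0,0,0,0,0,0],[1,0,0,0,0,0,0],[0,0,0,0,0,0,0]]'; python3 -m inch '[[1,0,0,0,0,0,0],[1,0,0,0,0,0,0],[0,0,0,0,0,0,0]]'
```

```text
time: 5.15
tcp_pos: [0.5257, 0.1616, 0.0651]
tool_rot: [[0.271, 0.963, -0.0], [0.963, -0.271, 0.0], [0.0, -0.0, -1.0]]
force: [-0.7, -2.3, 0.5]
grip_width: 0.0001
grasp_force: 0.9
time: 5.52
tcp_pos: [0.526, 0.1627, 0.0651]
tool_rot: [[0.271, 0.963, -0.001], [0.963, -0.271, -0.002], [-0.002, -0.001, -1.0]]
force: [-1.5, -5.5, 0.8]
grip_width: 0.0
grasp_force: 2.8
```

```bash
python3 -m inch '[[1,0,0,0,0,0,0],[1,0,0,0,0,0,0],[1,0,0,0,0,0,0],[0,0,0,0,0,0,0],[0,0,0,0,0,0,0]]'
```

```text
time: 6.15
tcp_pos: [0.526, 0.1627, 0.0652]
tool_rot: [[0.273, 0.962, -0.004], [0.962, -0.273, -0.007], [-0.008, -0.002, -1.0]]
force: [-7.1, -14.6, 6.0]
grip_width: 0.0001
grasp_force: 8.3
```

```bash
python3 -m inch '[[-15,0,0,0,0,0,0],[-25,0,0,0,0,0,0],[0,0,40,0,0,0,0]]' >/dev/null 2>&1 & sleep 0; wait; echo
```

```text
(no output)
```

That last row was wrong: +z is down the tool axis. Checking the state before anything else.

Run:
```python
from h import *
s=arm.state(); print(s["time"],s["tcp_pos"],s["force"],s["tool_rot"])
```

```text
6.525 [0.51926103 0.12745789 0.02894588] [1.72841224 0.01797495 0.05455963] [[ 0.27183858  0.96229947  0.00913908]
 [ 0.96233081 -0.27187045  0.00242323]
 [ 0.00481651  0.00813609 -0.9999553 ]]
```

No contact: force is about 1.7 N and the tip went into the free space between the rods. Raising now.

```bash
python3 -m inch '[[0,0,-20,0,0,0,0],[0,0,-40,0,0,0,0],[0,0,-50,0,0,0,0],[0,0,-50,0,0,0,0],[0,0,-45,0,0,0,0],[0,0,0,0,0,0,0],[0,0,0,0,0,0,0]]'
python3 - <<'E'
from h import *
for n in ["wrist","top","scene"]:
    c=arm.read_camera(n); np.save(n+"2.npy",c,allow_pickle=True)
    if n=="wrist": cv2.imwrite("pics/w2.png",c["frame"])
E
```

```text
time: 7.4
tcp_pos: [0.5164, 0.1281, 0.2322]
tool_rot: [[0.27, 0.963, 0.003], [0.963, -0.27, 0.001], [0.001, 0.002, -1.0]]
force: [-0.2, 0.2, -0.7]
grip_width: 0.0002
grasp_force: 0.0
```

View pics/w2.png

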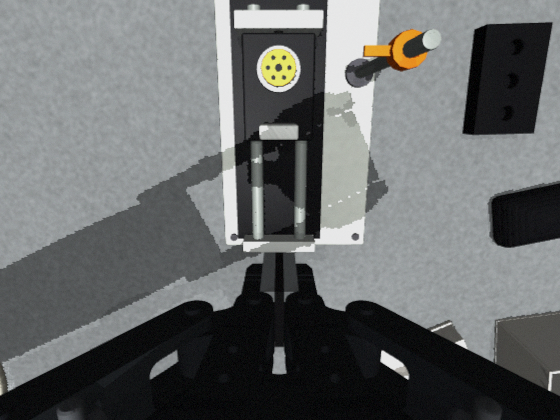

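The part is at (278,68), the carriage sits up close to the stop at (278,18), and the pointer tip is at (364,51). Measuring.

Run:
```python
from h import *
R=np.array([[.9627,.2704],[-.2704,.9627]]); O=np.array([.5337,.1902])
for n in ["wrist","top","scene"]:
    c=np.load(n+"2.npy",allow_pickle=True).item(); P=cloud(c); st=(P[...,:2]-O)@R
    H,S,V=[x.astype(int) for x in cv2.split(cv2.cvtColor(c["frame"],cv2.COLOR_BGR2HSV))]
    m=(H>16)&(H<35)&(S>90)&(abs(P[...,2]-.062)<.012)&(abs(st[...,0])<.04)&(abs(st[...,1])<.1); v,u=np.nonzero(m)
    if len(u): w=ray(c,u.mean(),v.mean(),.062); print(n,"part",w,(w-O)@R)
    m=(H>4)&(H<19)&(S>150)&(P[...,2]>.09)&(P[...,2]<.2)&(st[...,0]>.03)&(st[...,0]<.1)&(abs(st[...,1]-.04)<.04)
    m2=m&(abs(st[...,0]-.058)<.007)&(abs(st[...,1]-.04)<.012)
    if m.sum(): print("org",m.sum(),m2.sum(),np.median(P[m2][:,2]),np.percentile(P[m2][:,2],[10,90]),np.median(st[m2],0),np.percentile(st[m],[1,99],axis=0).tolist())
    if n=="wrist":
        v,u=np.nonzero(m); tip=(u.min(),np.median(v[u<=u.min()+4])); print("tip px",tip)
        for z in (.12,.13,.14,.142,.145,.15,.155): print(z,(ray(c,*tip,z)-O)@R)
    if n!="wrist":
      for z in (.13,.138,.145,.152): print(z,proj(c,[*(O+R@[.052,.04]),z]))
      v,u=np.nonzero(m); print(sorted(set(zip(u.tolist(),v.tolist()))))
```

```text
wrist part [0.54246786 0.22960791] [-0.00221508  0.04030882]
org 661 41 0.1472874426764931 [0.14561396 0.15040075] [0.06385102 0.03775856] [[0.04967170440738254, 0.0297876279148886], [0.08469979520146383, 0.05040273374759168]]
tip px (np.int64(364), np.float64(51.0))
0.12 [0.05584086 0.04405262]
0.13 [0.05355889 0.04253202]
0.14 [0.05127692 0.04101142]
0.142 [0.05082052 0.0407073 ]
0.145 [0.05013593 0.04025112]
0.15 [0.04899495 0.03949083]
0.155 [0.04785396 0.03873053]
0.13 [128.33523506 167.9095244 ]
0.138 [127.33792549 167.34856375]
0.145 [126.45470543 166.85177549]
0.152 [125.56143973 166.34933681]
[]
scene part [0.54520441 0.22618799] [0.00134414 0.03775643]
org 20 5 0.14874270162169223 [0.14638371 0.14926196] [0.05986263 0.03978028] [[0.05437942338575341, 0.03251115462842194], [0.08521070082065081, 0.048884703388396934]]
0.13 [391.05560788 107.83311015]
0.138 [391.6587947  105.77981709]
0.145 [392.19194171 103.96494476]
0.152 [392.73016487 102.13279289]
[(393, 104), (394, 104), (394, 105), (395, 105), (395, 106), (396, 106), (396, 107), (397, 106), (397, 107), (397, 108), (398, 106), (398, 107), (398, 108), (398, 109), (399, 109), (400, 109), (400, 110), (401, 109), (401, 110), (403, 107)]
```

Carriage home: part at stage y ≈ 40 mm. Pointer height is about 0.145 m. Now to the loupe.

```bash
python3 -m inch '[[0,0,0,0,0,9.2,50],[0,0,0,0,0,9.2,50],[0,0,0,0,0,9.2,50],[0,0,0,0,0,9.2,50],[0,0,0,0,0,9.2,50],[0,0,0,0,0,9.2,50],[0,0,0,0,0,9.2,50],[0,0,0,0,0,0,50],[-2,42,0,0,0,0,50],[-2,42,0,0,0,0,50],[-2,42,0,0,0,0,50],[-2,42,0,0,0,0,50],[-2,42,0,0,0,0,50],[-2,42,0,0,0,0,50],[0,42,0,0,0,0,50],[0,0,0,0,0,0,50],[0,0,0,0,0,0,50]]'
cat > lp.py <<'E'
from h import *
c=arm.read_camera("wrist"); np.save("w3.npy",c,allow_pickle=True); P=cloud(c)
H,S,V=[x.astype(int) for x in cv2.split(cv2.cvtColor(c["frame"],cv2.COLOR_BGR2HSV))]
s=arm.state(); T=np.array(s["tool_rot"]); t=np.array(s["tcp_pos"]); print(t,np.degrees(np.arctan2(T[1,0],T[0,0])),s["q"])
b=(H>100)&(H<125)&(S>120)&(V>50); v,u=np.nonzero(b&(P[...,2]>.02)); zt=np.median(P[v,u,2]); print("blue",len(u),"ztop",zt)
q=np.array([ray(c,a,d,zt) for a,d in zip(u,v)]); m=q.mean(0); d=np.linalg.svd(q-m,full_matrices=False)[2][0]; d*=np.sign(d[0]); w=(q-m)@[-d[1],d[0]]; l=(q-m)@d
print("yaw",np.degrees(np.arctan2(d[1],d[0])),"mid",m,"l",l.min(),l.max(),"w",w.min(),w.max())
hi=m+d*(l.max()); print("grip from front end",hi-.05*d,"lens",hi+.04*d)
cv2.imwrite("pics/w3.png",c["frame"])
E
python3 lp.py
```

```text
time: 9.68
tcp_pos: [0.5548, -0.1635, 0.2297]
tool_rot: [[0.985, 0.174, -0.001], [0.174, -0.985, 0.001], [-0.001, -0.001, -1.0]]
force: [-0.5, 1.0, -0.1]
grip_width: 0.0498
grasp_force: 0.0
[ 0.55494074 -0.16307641  0.23004165] 10.022073729555645 [-3.44915326e-01  3.29644126e-02  1.29339343e+00  4.93220835e-04
  1.81591869e+00  1.05108248e+00]
blue 1833 ztop 0.04888744440977505
yaw 9.806905771411301 mid [ 0.54835688 -0.16399967] l -0.0589026920896076 0.054954219656376056 w -0.007617794172303419 0.007246518636477404
grip from front end [ 0.5532387  -0.16315582] lens [ 0.64192357 -0.14782628]
```

View pics/w3.png

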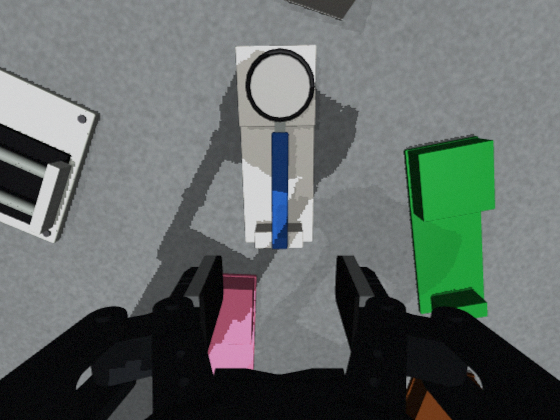

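The handle, at (280,190), is centred between the open fingers at (212/347, 270). The TCP is over the grip point within 1–2 mm. Descend and grip.

```bash
python3 -m inch '[[0,0,40,0,0,0,50],[0,0,40,0,0,0,50],[0,0,40,0,0,0,50],[0,0,40,0,0,0,50],[0,0,30,0,0,0,50],[0,0,16,0,0,0,50],[0,0,0,0,0,0,50],[0,0,0,0,0,0,0],[0,0,0,0,0,0,0],[0,0,0,0,0,0,0],[0,0,0,0,0,0,0],[0,0,0,0,0,0,0],[0,0,0,0,0,0,0]]'
```

```text
time: 11.35
tcp_pos: [0.5562, -0.1642, 0.0263]
tool_rot: [[0.985, 0.172, 0.003], [0.172, -0.985, -0.001], [0.003, 0.001, -1.0]]
force: [-0.5, 0.5, 6.4]
grip_width: 0.0148
grasp_force: 59.1
```

```bash
python3 -m inch '[[0,0,-5,0,0,0,0],[0,0,-10,0,0,0,0],[0,0,-25,0,0,0,0],[0,0,-35,0,0,0,0],[0,0,-40,0,0,0,0],[0,0,-40,0,0,0,0],[0,0,-25,0,0,0,0],[0,0,0,0,0,0,0],[0,0,0,0,0,0,0]]'
cat > lp2.py <<'E'
from h import *
s=arm.state(); T=np.array(s["tool_rot"]); t=np.array(s["tcp_pos"]); h=t-T[:,2]*.0187
c=arm.read_camera("wrist"); np.save("w4.npy",c,allow_pickle=True); P=cloud(c)
H,S,V=[x.astype(int) for x in cv2.split(cv2.cvtColor(c["frame"],cv2.COLOR_BGR2HSV))]
L=(P-h)@T  # tool frame, from grasp point
b=(H>100)&(H<125)&(S>120)&(V>30)&(abs(L[...,2])<.03)&(abs(L[...,0])<.08); q=L[b]; print("handle n",len(q),"x",np.percentile(q[:,0],[1,99]),"y",np.median(q[:,1]))
print("handle top fit z=a*x+b",np.polyfit(q[:,0],q[:,2],1))
k=(V<60)&(abs(L[...,2])<.03)&(L[...,0]>.05)&(L[...,0]<.14)&(abs(L[...,1])<.045); q=L[k]
A=np.c_[q[:,:2],np.ones(len(q))]; print("rim n",len(q),"plane",np.linalg.lstsq(A,q[:,2],rcond=None)[0],"medz",np.median(q[:,2]))
v,u=np.nonzero(k); f,cx,cy=K(c); (a,d),r=cv2.minEnclosingCircle(np.c_[u,v].astype(np.float32)); print("circle px",a,d,r)
zt=np.median(P[k][:,2]); w=ray(c,a,d,zt); print("rim top z",zt,"lens world",w,"lens tool",(np.r_[w,zt]-h)@T, "h",h)
cv2.imwrite("pics/w4.png",c["frame"])
E
python3 lp2.py
```

```text
time: 12.48
tcp_pos: [0.5546, -0.1638, 0.2027]
tool_rot: [[0.985, 0.172, -0.002], [0.172, -0.985, 0.001], [-0.002, -0.001, -1.0]]
force: [0.3, -0.4, -0.8]
grip_width: 0.0148
grasp_force: 58.5
handle n 8134 x [-0.03552063  0.04714825] y -0.000847937876937162
handle top fit z=a*x+b [ 0.02523792 -0.00364801]
rim n 4886 plane [ 0.0352154  -0.00380736 -0.00424361] medz -0.0017545187387358074
circle px 278.5 46.61805725097656 97.38333129882812
rim top z 0.22303408740698308 lens world [ 0.64088674 -0.1477692 ] lens tool [ 0.08773064 -0.00098619 -0.00177211] h [ 0.55462673 -0.16381304  0.2214264 ]
```

View pics/w4.png

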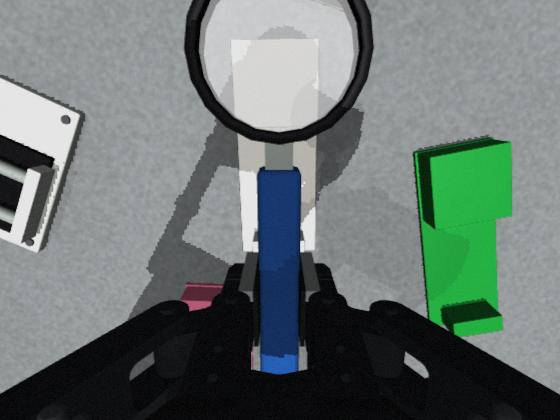

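Loupe held: rim centre about (278,47), handle between the pads. It is about 0.03 rad nose-down, so I'll trim that. Retreat, sweep across, then come forward over the part, still high.

```bash
python3 -m inch '[[-20,0,0,0,1.7,0,0],[-30,0,0,0,0,0,0],[-30,-20,0,0,0,0,0],[0,-32,0,0,0,0,0],[0,-32,0,0,0,0,0],[0,-32,0,0,0,0,0],[0,-32,0,0,0,0,0],[0,-32,0,0,0,0,0],[0,-32,0,0,0,0,0],[0,-32,0,0,0,0,0],[0,-32,0,0,0,0,0],[0,-32,0,0,0,0,0],[0,-32,0,0,0,0,0],[0,-32,0,0,0,0,0],[0,-15,0,0,0,0,0],[20,0,0,0,0,0,0],[20,0,0,0,0,0,0],[10,0,0,0,0,0,0],[0,0,0,0,0,0,0],[0,0,0,0,0,0,0]]'; python3 lp2.py
```

```text
time: 15.02
tcp_pos: [0.4586, 0.2119, 0.2038]
tool_rot: [[0.985, 0.172, 0.029], [0.172, -0.985, 0.005], [0.029, 0.0, -1.0]]
force: [0.3, -0.1, -1.8]
grip_width: 0.015
grasp_force: 58.6
handle n 8179 x [-0.03551216  0.04713033] y -0.0008373219047718443
handle top fit z=a*x+b [ 0.02593496 -0.0037091 ]
rim n 4784 plane [ 0.03654543 -0.00230227 -0.00437861] medz -0.0018077006990771581
circle px 278.22918701171875 46.80928421020508 97.23756408691406
rim top z 0.22649375880547462 lens world [0.54418196 0.22790534] lens tool [ 0.0877093  -0.0010569  -0.00145278] h [0.45803426 0.21181996 0.22249596]
```

View pics/w4.png

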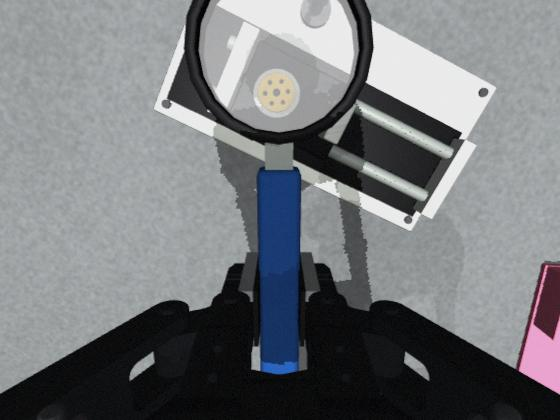

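Lens is at (0.544,0.228), and the part shows through the lens at (277,92). Descend most of the way, then compare heights with the pointer.

```bash
python3 -m inch '[[0,0,15,0,0,0,0],[-1,0,20,0,0,0,0],[-1,0,20,0,0,0,0],[0,0,12,0,0,0,0],[0,0,5,0,0,0,0],[0,0,0,0,0,0,0],[0,0,0,0,0,0,0]]'; python3 lp2.py
cat > sc.py <<'E'
from h import *
R=np.array([[.9627,.2704],[-.2704,.9627]]); O=np.array([.5337,.1902])
o=[]
for n in ["scene","top"]:
    c=arm.read_camera(n); np.save(n+"5.npy",c,allow_pickle=True); P=cloud(c); st=(P[...,:2]-O)@R
    H,S,V=[x.astype(int) for x in cv2.split(cv2.cvtColor(c["frame"],cv2.COLOR_BGR2HSV))]
    u,v=proj(c,[.5445,.2287,.145]).astype(int); o.append(cv2.resize(c["frame"][max(v-30,0):v+30,max(0,u-40):u+40],(400,300),interpolation=3)); print(n,u-40,v-30,len(P))
    k=(V<60)&(P[...,2]>.11)&(P[...,2]<.19)&(np.hypot(st[...,0],st[...,1]-.04)<.04); print("rim",k.sum(),np.median(P[k][:,2]))
    m=(H>4)&(H<19)&(S>150)&(P[...,2]>.09)&(P[...,2]<.2)&(st[...,0]>.03)&(st[...,0]<.1)&(abs(st[...,1]-.04)<.04); print("org",m.sum(),np.median(P[m][:,2]) if m.sum() else 0)
    vv,uu=np.nonzero(k); 
    if len(uu)>8:
        e=cv2.fitEllipse(cv2.convexHull(np.c_[uu,vv].astype(np.int32))); print(e,[ray(c,*e[0],z) for z in (.145,.152)])
cv2.imwrite("pics/sc.png",np.hstack(o))
E
python3 sc.py
```

```text
time: 15.95
tcp_pos: [0.4595, 0.2123, 0.1328]
tool_rot: [[0.985, 0.172, 0.031], [0.172, -0.985, 0.006], [0.031, -0.0, -1.0]]
force: [-0.0, -0.0, -1.2]
grip_width: 0.0145
grasp_force: 58.6
handle n 8182 x [-0.03549293  0.04708769] y -0.0008512089765783481
handle top fit z=a*x+b [ 0.02552201 -0.00369966]
rim n 4264 plane [ 0.03857999 -0.00306458 -0.0044943 ] medz -0.0017577219508790052
circle px 277.7331237792969 46.404701232910156 97.48631286621094
rim top z 0.15565421169226318 lens world [0.54518372 0.22853323] lens tool [ 0.08782582 -0.00123736 -0.00139582] h [0.45896146 0.21223802 0.15152591]
scene 338 63 420
rim 135 0.1523089344966213
org 19 0.15129740610648845
((378.074462890625, 92.55236053466797), (18.437509536743164, 25.570037841796875), 98.0741195678711) [array([0.54282365, 0.23081904]), array([0.54507507, 0.22387886])]
top 80 156 420
rim 105 0.15555440294862377
org 45 0.15077138238456156
((119.77242279052734, 185.2048797607422), (24.917705535888672, 25.838882446289062), 122.64032745361328) [array([0.54717296, 0.22989558]), array([0.54617556, 0.22749513])]
```

View pics/sc.png

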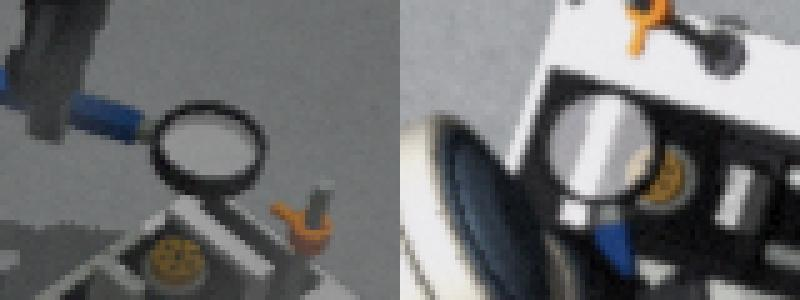

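The scene crop shows the rim about level with the pointer tip, clear of the post. Refining the pointer height from the close wrist picture w2.

Run:
```python
from h import *
R=np.array([[.9627,.2704],[-.2704,.9627]]); O=np.array([.5337,.1902])
c=np.load("wrist2.npy",allow_pickle=True).item(); P=cloud(c); st=(P[...,:2]-O)@R
H,S,V=[x.astype(int) for x in cv2.split(cv2.cvtColor(c["frame"],cv2.COLOR_BGR2HSV))]
m=(H>4)&(H<19)&(S>150)&(st[...,0]>.03)&(st[...,0]<.1)&(abs(st[...,1]-.04)<.04)&(P[...,2]>.09)
v,u=np.nonzero(m)
for a in range(362,432,6):
    k=m&(np.arange(560)[None]>=a)&(np.arange(560)[None]<a+6); print(a,k.sum(),np.nonzero(k)[0].min() if k.any() else 0,np.nonzero(k)[0].max() if k.any() else 0,np.percentile(P[k][:,2],[10,50,90]).round(4) if k.any() else 0)
# check reference heights with this camera
for n,x0,x1,y0,y1 in [("stop(.052)",-.02,.015,.075,.083),("part(.062)",-.01,.006,.034,.046),("tab(.085)",-.012,.008,-.016,-.008)]:
    k=(st[...,0]>x0)&(st[...,0]<x1)&(st[...,1]>y0)&(st[...,1]<y1); print(n,np.median(P[k][:,2]))
```

```text
362 11 47 55 [0.1468 0.1476 0.148 ]
368 0 0 0 0
374 7 55 56 [0.1454 0.1461 0.1473]
380 9 55 56 [0.1454 0.1463 0.1474]
386 91 41 65 [0.141  0.1467 0.1495]
392 111 35 69 [0.1448 0.1505 0.1525]
398 97 32 70 [0.1472 0.1518 0.1528]
404 104 30 69 [0.1511 0.1522 0.153 ]
410 113 29 68 [0.151  0.152  0.1532]
416 84 31 66 [0.1513 0.1522 0.1532]
422 34 52 61 [0.1514 0.1522 0.1535]
428 0 0 0 0
stop(.052) 0.05188844711803581
part(.062) 0.061928095428319174
tab(.085) 0.08482923727290564
```

Pointer mid-height is about 0.1453 and the lens is at about 0.1483. Lower 3 mm, back 1 mm.

```bash
python3 -m inch '[[-1,0,2,0,0,0,0],[0,0,1,0,0,0,0],[0,0,0,0,0,0,0],[0,0,0,0,0,0,0],[0,0,0,0,0,0,0],[0,0,0,0,0,0,0],[0,0,0,0,0,0,0],[0,0,0,0,0,0,0]]'; python3 lp2.py; python3 sc.py
```

```text
time: 17.1
tcp_pos: [0.4582, 0.212, 0.1289]
tool_rot: [[0.985, 0.172, 0.029], [0.172, -0.985, 0.005], [0.03, 0.0, -1.0]]
force: [-0.4, -0.3, -0.8]
grip_width: 0.015
grasp_force: 58.6
handle n 8175 x [-0.03551603  0.0470918 ] y -0.0008536031255547019
handle top fit z=a*x+b [ 0.02546216 -0.00368965]
rim n 4273 plane [ 0.03762529 -0.00309201 -0.00440779] medz -0.0017606053098427766
circle px 277.7327880859375 46.459712982177734 97.5122299194336
rim top z 0.1516475182247572 lens world [0.5438847  0.22823023] lens tool [ 0.08781286 -0.00123885 -0.00140399] h [0.45767074 0.21193118 0.14763512]
scene 338 63 420
rim 131 0.14869832321573317
org 20 0.15082012085849145
((377.4053649902344, 93.53277587890625), (18.357255935668945, 25.045679092407227), 97.94575500488281) [array([0.54305084, 0.22647698]), array([0.54530055, 0.21956932])]
top 80 156 420
rim 104 0.15137085695212493
org 45 0.1512389147965596
((120.62825775146484, 186.0475616455078), (24.5380916595459, 26.548851013183594), 143.48193359375) [array([0.54503095, 0.22763822]), array([0.54404584, 0.22525073])]
```

```bash
python3 -c "
from station import arm
print(arm.sign_off())"
```

```text
the job is handed in; nothing more can be done
None
```

The job is handed in with the carriage home and the loupe held level over the brass part. Its lens is within about 2 mm of the part's centre and its rim within about 1 mm of the pointer height by my last camera measurements; the judged result was not shown to me.

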